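# Snap the latch hook onto the lifting stud

### The arm

A 6-joint arm with a two-finger parallel gripper is mounted at the origin on the work surface. World frame = base frame: x ahead of the robot, y to its left, z up, the work surface at z = 0. Lengths are in m, angles in degrees, forces in N, time in s.
With the tool pointing down it reaches from about 0.25 to 0.725 m from the base axis. Payload 4 kg.
Tool frame: the origin (TCP) lies on the centre line of the jaws, within the pads' length; the fingertips stand 22 mm ahead of it and the grasp point (between the pads) lies 3 mm ahead of it; z points along the fingers, y is the direction in which the jaws open and shut (so a half turn about z gives the same grasp; the last joint's range is limited). The gripper opens to 85 mm and grips with 20 to 120 N. Pads are 22 mm wide; open, the fingers measure 114 mm over their backs; the gripper's body (76 mm by 85 mm) begins 54 mm behind the grasp point. The pads swing forward as they close: fully open they stand 13 mm farther back than shut.
Start: joints at [-68.984, 13.785, 0.286, 76.501, 0, 90], TCP at [0.179, -0.467, 0.253] pointing down, gripper open.
Joint ranges: [-155.79, 155.79], [-60.16, 107.12], [-62.33, 73.08], [-114, 123.19], [-81.49, 82.49], [-180, 180]. Speed limits (degrees/s): [159.86, 159.86, 180, 180, 180, 180].

### API

Orientations are given as [roll, pitch, yaw] about the fixed x, y, z axes, in that order (R = Rz(yaw) Ry(pitch) Rx(roll)).
In Python, from rig import env gives the robot as it stands.
- The arm moves only by the shell command python3 -m creep 'ROWS' [FORCE]. ROWS is JSON, a list of rows, each a list of 3 entries, a list of its own where there are three numbers: the turn, a rotation vector about the tool's x, y, z in degrees, then the shift along the tool's x, y, z in mm, then the opening, from 0 (shut) to 1 (fully open). In form: [[[rx, ry, rz], [x, y, z], jaw], ...]. A call has 1 to 12 rows; each row shifts and turns the pose as measured when the row begins, along the tool's axes as they then stand; what a row does not reach is not made up. A row lasts 1/8 s, in which the tool goes at most 62.5 mm and 10.7 degrees, less where a joint would pass 70% of its speed; a pose out of reach is approached as far as the arm can. A call with a gripper value outside its range is refused whole. The fingers move at their own pace and stop on an object; FORCE is the grip in N (left out, the last holds). Time passes only in rows, so rows that do not move let the fingers close. It gives the time, the measured TCP pose, the force and the opening at its end, in the units of the state.
- env.observe(): the state, without advancing time (a new reading comes with each control period).
- env.snapshot(name): name is "scene" or "side" or "wrist"; returns a dict with "image" (480x640x3 uint8, red, green, blue), "mtx" (3x3 intrinsics, pixels), "T" (4x4, takes a point from camera to world coordinates). Camera axes: x right, y down, z forward; pixel columns grow to the right and rows downward; lengths in m; the calibration is good to about 2 mm. A picture is of the moment at which its call begins. There is no depth.
- env.hand_in(): hands the job in, once; it reports no verdict.
Trained networks look in a picture, given as the dict that the camera call returned (one of the last four; its "shot" number tells which), for a name from the list of things; names that differ only in an ending like _2 or _b are one class to them, and where a whole thing is asked for, a point or a joint stands for the part that bears it (a point fixed in the world has none). Each returns a list of dicts, best first, with "score" (0 to 1); they miss things now and then, are a little off and sometimes report something else, mostly with a low value. They report only what shows in the picture. A call takes as long as a camera call.
- env.spot_in(picture, query): "rect" ([left, top, right, bottom] in pixels, round what is visible of it).
- env.silhouettes(picture, query): "pixels" (480x640 bool, what is visible of it) and "rect" ([left, top, right, bottom] in pixels, round what is visible of it).
The state is a dict: "time_s": time; "joints": joint angles; "joint_vel": joint speeds; "effort": joint torques, N m; "tcp_pos": TCP position; "tcp_rot": TCP orientation; "contact_force": force on the tool from outside, world axes, zero at the start; "moment": the same for the moment, N m; "opening": opening from 0.0 (shut) to 1.0 (fully open).
Only numpy, scipy, OpenCV 4.12 (cv2) and the standard library are available. Lean on these libraries where they do the work, as an engineer would, in place of code of your own. Each camera call takes 0.05 s, during which the arm holds its last target. There are 200 camera calls.

### The job

Get the welded base plate ready for lifting: take the hook that has the sprung safety latch by its hand grip and push its mouth onto the neck of the plate's headed lifting stud, under the head, until the stud is inside and the latch has flipped shut behind it. Let go of the hook lying flat on the plate, and leave the plain open hook where it lies.

Things in the scene. Friction and masses are not known exactly. Their poses are not given: they have to be found in the camera images.
- link_grip (a point): Centre of the latch hook's black hand grip (60 long x 30 wide x 40 high), 20 above the underside; mass centre near. Loose flat steel hook, 0.6 kg, 22 thick, x to its mouth, z up, eye behind to x -110. Fork slot 36 wide on y 0, bottom x 58, jaws flare from x 119 to a 58 wide mouth (76 overall) at x 143. Stud centre at x 73 or less: latch shuts behind it; home x 66. Push about 3 N. All mm.
- link_latch (a joint): Sprung safety latch of that hook: steel bar 36 mm long, 6 thick, 14 high, across the slot at x = 114 mm from the grip point, hinged on the left jaw (y = +20 mm). 0 = shut; it swings only inwards, towards the slot's bottom, up to 1.5 rad, against a light spring (0.02 N m shut, 0.065 open) that shuts it again.
- stud (a point): Fixed upright stud: neck 16 mm dia, 46 high above the plate, under a head 44 dia, 10 thick. Point on its axis, 23 mm above the plate's top, 35 above the table. Plate fixed, 12 thick, 260 (x) by 180 (y), from 180 mm before the stud (robot side) to 80 beyond; this point's x is the plate's long axis, away from the robot. Bars 20 wide, 20 high on both long edges leave 140 mm flat between.
- plain_grip (a point): Centre, half-way up, of the hand grip of the plain open hook: loose bystander with the same grip and eye, but one round curved hook and no latch. x points along it to its hook, z up. Not to be moved.

How it is judged (in metres and radians):
On the way:
1. the stud's neck is in the hook's mouth and holds the latch pushed in (value of joint link_latch above 0.4 rad and x of stud in the frame of link_grip between 0.06 and 0.125 m and y of stud in the frame of link_grip between -0.02 and 0.02 m), for 0.04 s.
At the end, for the whole second after the job is handed in: Stud neck in the slot between its bottom and the latch (55 to 108 mm ahead of the grip point, 20 mm either side), latch shut (under 0.15 rad) and still, hook flat on the plate (tilt under 0.15 rad, grip point within 15 mm of the stud point in height), plain hook within 30 mm of its start (x of stud in the frame of link_grip between 0.055 and 0.108 m and y of stud in the frame of link_grip between -0.02 and 0.02 m and z of stud in the frame of link_grip between -0.015 and 0.016 m and value of joint link_latch below 0.15 rad and angle between link_grip's own z axis and vertical below 0.15 rad and velocity of joint link_latch below 0.2 rad/s and distance of plain_grip from where it was at the start of the episode below 0.03 m); the robot touches nothing.
It fails at once if the plain open hook is moved by more than 30 mm (distance of plain_grip from where it was at the start of the episode above 0.03 m).
It also fails if it takes over 43 s, if anything falls off the work surface, if the arm or the gripper's body presses on something with over 40 N, if the wrist force passes 120 N, or if a joint passes its speed limit or range.

## Working session

There is one attempt and no reset: what is moved stays moved. The work goes in short steps, Python scripts to look and compute and a shell command to move; the robot and the scene stay as the last step left them, time stands still between calls to the robot, and variables do not carry over. Pictures are saved under pics/ and viewed, about 8 in all and at most 12, crops included, and the job is handed in when it is done.

```bash
ls; mkdir -p pics; cat > h.py <<'E'
import numpy as np, cv2
from rig import env
def shot(n,f=None):
    p=env.snapshot(n)
    if f: cv2.imwrite('pics/'+f+'.png',cv2.cvtColor(p['image'],cv2.COLOR_RGB2BGR))
    return p
def ray(p,uv,z):
    d=p['T'][:3,:3]@np.linalg.solve(p['mtx'],[uv[0],uv[1],1.]); o=p['T'][:3,3]
    return o+d*(z-o[2])/d[2]
def proj(p,X):
    X=np.atleast_2d(X); c=(X-p['T'][:3,3])@p['T'][:3,:3]; q=c@p['mtx'].T; return q[:,:2]/q[:,2:]
E
python3 - <<'E'
from h import *
ims=[]
for n in ['scene','side']:
    p=shot(n,n+'0')
    print(n,p['T'].round(3).tolist())
    for q in ['link_grip','link_latch','stud','plain_grip']:
        for r in env.silhouettes(p,q)[:3]:
            v,u=np.nonzero(r['pixels']); print(q,round(r['score'],2),np.round(r['rect']),u.mean().round(1),v.mean().round(1),len(u))
print(env.observe())
E
```

```text
pics
scene [[-0.861, 0.428, -0.275, 0.859], [0.509, 0.713, -0.483, 0.519], [-0.011, -0.556, -0.831, 0.918], [0.0, 0.0, 0.0, 1.0]]
link_grip 0.59 [236. 128. 329. 186.] 282.4 152.8 1667
stud 0.59 [250. 212. 388. 327.] 316.2 267.4 9078
plain_grip 0.94 [372. 286. 447. 385.] 410.6 338.6 2029
side [[-0.714, -0.416, 0.563, -0.031], [-0.7, 0.415, -0.582, 0.62], [0.009, -0.809, -0.587, 0.654], [0.0, 0.0, 0.0, 1.0]]
stud 0.64 [224. 208. 363. 301.] 296.7 253.2 7050
plain_grip 0.84 [172. 297. 293. 356.] 232.2 324.8 2535
{'time_s': 0.5, 'joints': array([-6.89846408e+01,  1.37880783e+01,  2.84743400e-01,  7.65007621e+01,
       -6.17857720e-04,  8.99985020e+01]), 'joint_vel': array([-0.01071365, -0.06939604,  0.03810387,  0.07910563,  0.05544434,
       -0.06515413]), 'effort': array([-6.42037821e-05, -3.71858239e+01,  2.52461529e+01,  2.73629914e-03,
        8.42626918e-06, -4.82025044e-06]), 'tcp_pos': array([ 0.1793026, -0.4667337,  0.2532712]), 'tcp_rot': array([-1.79995903e+02,  6.17750603e-04,  2.10168573e+01]), 'contact_force': array([ 0.54820315,  0.67807713, -0.22747198]), 'moment': array([-0.02111431, -0.04004443, -0.02196464]), 'opening': 0.9988647624481776}
```

View pics/scene0.png

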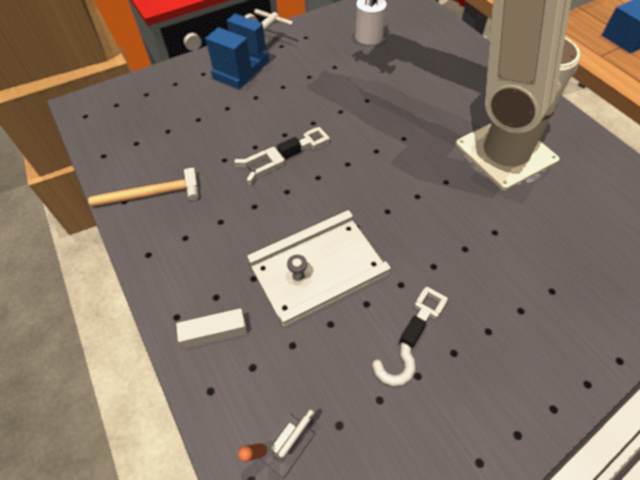

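View pics/side0.png

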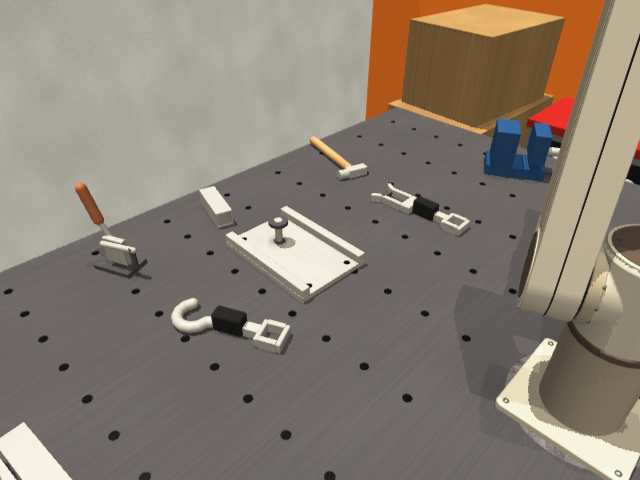

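Scene view: latch hook grip at about (289,149), fork mouth at about (243,170), eye at (317,137). The stud head is at (297,263) and the plain hook at (413,333). Side view: latch hook grip at (426,208), stud head at (278,222). Now triangulating.

```bash
cat > t.py <<'E'
from h import *
from scipy.optimize import least_squares
def tri(P,uv):
    f=lambda X:np.concatenate([proj(p,X)[0]-u for p,u in zip(P,uv)])
    r=least_squares(f,[.4,-.1,.03]); return r.x.round(4),r.fun.round(1)
def black(p,b,thr=60):
    a,t,c,d=b; g=p['image'][t:d,a:c].max(2); m=(g<thr).astype('uint8')
    n,l,s,ce=cv2.connectedComponentsWithStats(m); i=1+s[1:,4].argmax(); return ce[i]+[a,t],s[i]
E
python3 - <<'E'
from t import *
S=shot('scene');D=shot('side')
a,sa=black(S,(270,130,310,170),45);b,sb=black(D,(405,190,447,225),45);print(a,sa,b,sb,tri([S,D],[a,b]), ray(S,a,.025),ray(D,b,.025))
a,sa=black(S,(395,310,430,355),45);b,sb=black(D,(205,300,255,340),45);print('plain',a,sa,b,sb,tri([S,D],[a,b]))
print('stud',tri([S,D],[(297,262.5),(278,222)]),ray(S,(297,262.5),.063),ray(D,(278,222),.063))
# hook eye & forks
for n,u,v in [('eye',(317,137),(455,223)),('tipA',(238,162),(375,197)),('tipB',(251,179),(391,188)),('tipB',(238,162),(391,188)),('tipA',(251,179),(375,197))]:
    print(n,ray(S,u,.015).round(3),ray(D,v,.015).round(3))
# plate edges
for n,u in [('c1',(250,262)),('c2',(351,218)),('c3',(388,268)),('c4',(284,320))]: print(n,ray(S,u,.03).round(3))
g=[]
for p,b in [(S,(215,115,345,195)),(S,(240,200,400,330)),(D,(360,175,480,245)),(D,(215,200,375,305))]:
    a,t,c,d=b; g.append(cv2.resize(cv2.cvtColor(p['image'][t:d,a:c],cv2.COLOR_RGB2BGR),(400,300),interpolation=3))
cv2.imwrite('pics/c1.png',np.vstack([np.hstack(g[:2]),np.hstack(g[2:])]))
W=shot('wrist','w0');print(W['T'].round(3).tolist(),W['mtx'])
E
```

```text
[290.51141553 149.64840183] [  8  10  23  19 219] [424.3126935  209.75851393] [  7  10  27  21 323] (array([ 0.4893, -0.287 ,  0.0179]), array([ 0. ,  0.2,  0.1, -0.1])) [ 0.49186648 -0.28134506  0.025     ] [ 0.48333263 -0.27619488  0.025     ]
plain [413.11267606 335.88732394] [  5   9  25  28 142] [228.79846449 324.35892514] [  7  13  35  24 521] (array([0.521 , 0.2901, 0.0119]), array([-0.2, -0.7, -0.6,  0.4]))
stud (array([0.6522, 0.0487, 0.0628]), array([ 0.1,  0.5,  0.4, -0.3])) [0.65187061 0.04765411 0.063     ] [0.65163757 0.05043871 0.063     ]
eye [ 0.405 -0.295  0.015] [ 0.405 -0.293  0.015]
tipA [ 0.625 -0.322  0.015] [ 0.618 -0.251  0.015]
tipB [ 0.621 -0.252  0.015] [ 0.617 -0.318  0.015]
tipB [ 0.625 -0.322  0.015] [ 0.617 -0.318  0.015]
tipA [ 0.621 -0.252  0.015] [ 0.618 -0.251  0.015]
c1 [ 0.732 -0.025  0.03 ]
c2 [ 0.478 -0.011  0.03 ]
c3 [0.481 0.143 0.03 ]
c4 [0.732 0.135 0.03 ]
[[0.359, -0.897, -0.257, 0.245], [-0.933, -0.345, -0.099, -0.442], [0.0, 0.275, -0.961, 0.375], [0.0, 0.0, 0.0, 1.0]] [[398.86686448   0.         321.81025747]
 [  0.         398.86686448 235.45354576]
 [  0.           0.           1.        ]]
```

View pics/c1.png

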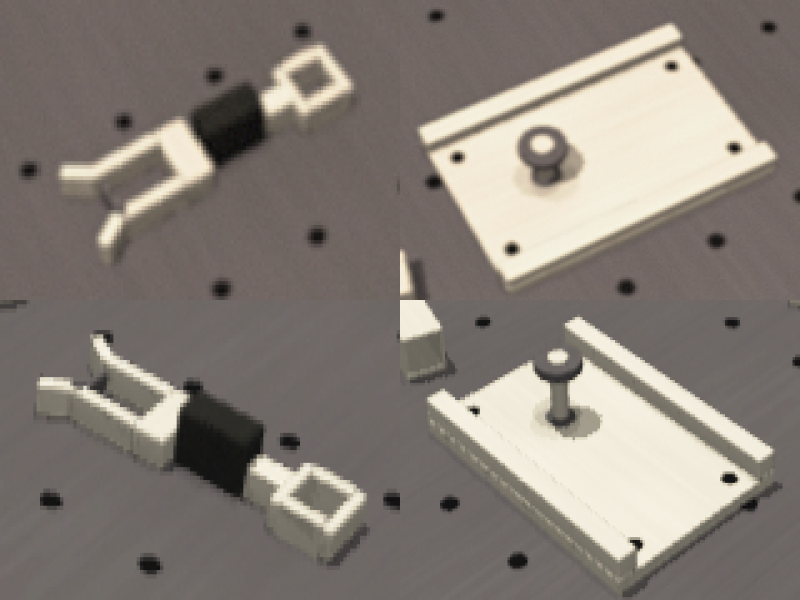

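The hook's grip is at about (0.489,-0.287) with yaw near 2°. The stud is at (0.652,0.049), and its height (0.063) matches. Plate yaw is about -2.5°. Moving above the hook next.

```bash
python3 -m creep '[[[0,0,0],[59,-9,0],0.9],[[0,0,0],[59,-9,0],0.9],[[0,0,0],[59,-9,0],0.9],[[0,0,0],[59,-9,0],0.9],[[0,0,0],[59,-9,0],0.9],[[0,0,0],[59,-10,0],0.9],[[0,0,9.5],[0,0,0],0.9],[[0,0,9.5],[0,0,0],0.9],[[0,0,0],[0,0,0],0.9]]'
python3 - <<'E'
from t import *
W=shot('wrist','w1'); o=env.observe(); print(o['tcp_pos'],o['tcp_rot'])
for q in ['link_grip','link_latch']:
    for r in env.silhouettes(W,q)[:2]:
        v,u=np.nonzero(r['pixels']); print(q,r['score'],np.round(r['rect']),ray(W,(u.mean(),v.mean()),.02))
E
```

```text
time_s: 1.78
tcp_pos: [0.5014, -0.2848, 0.2526]
tcp_rot: [179.8, -0.1, 1.4]
contact_force: [0.3, 0.0, 0.0]
opening: 0.898
[ 0.50120002 -0.28489046  0.25267428] [ 1.79813448e+02 -1.01447716e-01  1.38764213e+00]
link_grip 0.83 [273.  44. 379. 324.] [ 0.51778928 -0.28996749  0.02      ]
link_grip 0.71 [303.  78. 345.  85.] [ 0.60530277 -0.28690363  0.02      ]
link_latch 0.76 [307.  77. 347.  88.] [ 0.6048449 -0.2858773  0.02     ]
```

View pics/w1.png

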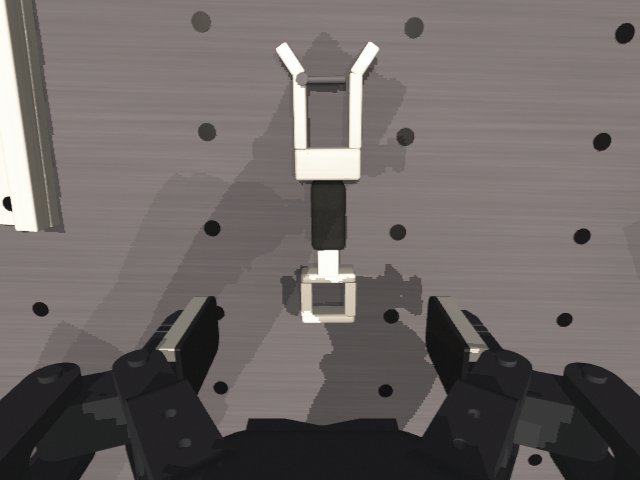

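Wrist view: hook upright in the image. Grip top spans (312–346, 181–249), latch is at (327,80), jaw tips are at (281,46) and (374,46), eye at (328,295).

```bash
python3 - <<'E'
from t import *
W=shot('wrist')
c,s=black(W,(300,170,360,258),60);print(c,s,ray(W,c,.04).round(4),ray(W,(329,182),.04).round(4),ray(W,(329,247),.04).round(4))
for u in [(327,80),(281,46),(374,46),(328.5,294),(328,150),(328,180)]: print(u,ray(W,u,.022+.009).round(4))
print(env.observe()['tcp_pos'])
E
```

```text
[327.36152855 213.86861314] [  10   10   35   70 2329] [ 0.4952 -0.2909  0.04  ] [ 0.5226 -0.2915  0.04  ] [ 0.4654 -0.2931  0.04  ]
(327, 80) [ 0.6035 -0.2878  0.031 ]
(281, 46) [ 0.6278 -0.2509  0.031 ]
(374, 46) [ 0.6295 -0.3242  0.031 ]
(328.5, 294) [ 0.4165 -0.2942  0.031 ]
(328, 150) [ 0.5483 -0.2901  0.031 ]
(328, 180) [ 0.523  -0.2908  0.031 ]
[ 0.50081803 -0.28540938  0.25295637]
```

```bash
python3 -m creep '[[[0,0,-0.6],[-9,5.5,50],0.9],[[0,0,0],[0,0,50],0.9],[[0,0,0],[0,0,50],0.9],[[0,0,0],[0,0,40],0.9],[[0,0,0],[0,0,15],0.9],[[0,0,0],[0,0,0],0.9]]'
python3 - <<'E'
from t import *
W=shot('wrist','w2'); o=env.observe(); print(o['tcp_pos'],o['tcp_rot'],o['contact_force'])
for n in ('scene','side'):
  p=shot(n)
  for X in ([.492,-.291,.04],o['tcp_pos']): print(n,proj(p,X))
E
```

```text
time_s: 2.72
tcp_pos: [0.4936, -0.2962, 0.0464]
tcp_rot: [179.5, -0.5, 2.0]
contact_force: [0.5, 0.5, 0.2]
opening: 0.902
[ 0.49411701 -0.29645548  0.04724931] [179.45355592  -0.61558634   2.03932106] [-0.03476124 -0.3662795  -0.47704946]
scene [[288.30504957 143.21248772]]
scene [[286.38183596 140.18005174]]
side [[425.64969965 200.9945845 ]]
side [[426.60205309 197.33986409]]
```

View pics/w2.png

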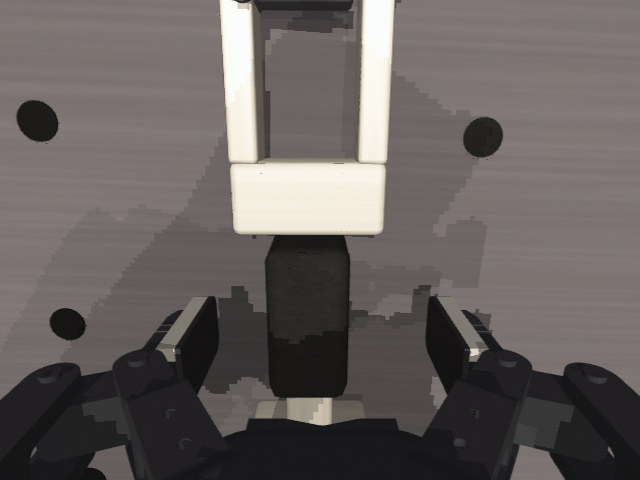

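Wrist view: the grip mid is at column 308 and the pad midline at 322, so the tool is about 5 mm too far to the right. I'll correct that and the small tilt, then go down and close.

```bash
python3 -m creep '[[[0.5,-0.6,0],[0,-5,0],0.9],[[0,0,0],[-1,0,10],0.9],[[0,0,0],[0,0,9],0.9],[[0,0,0],[0,0,0],0.0],[[0,0,0],[0,0,0],0.0],[[0,0,0],[0,0,0],0.0],[[0,0,0],[0,0,0],0.0],[[0,0,0],[0,0,0],0.0]]' 60
python3 - <<'E'
from t import *
W=shot('wrist','w3'); o=env.observe(); print(o['tcp_pos'],o['tcp_rot'],o['contact_force'],o['opening'])
E
```

```text
time_s: 3.88
tcp_pos: [0.4964, -0.2922, 0.0319]
tcp_rot: [179.8, -0.5, 2.1]
contact_force: [-0.2, -0.4, 0.0]
opening: 0.337
[ 0.4964082  -0.29216653  0.03188551] [179.77461315  -0.45563681   2.08939985] [-0.55082644  1.51683206  0.15204146] 0.3388086584055115
```

```bash
python3 -m creep '[[[0,0,0],[0,0,-15],0],[[0,0,0],[0,0,-35],0],[[0,0,0],[-5,0,-40],0],[[0,0,0],[0,-40,0],0],[[0,0,0],[0,-45,0],0],[[0,0,0],[0,-45,0],0],[[0,0,0],[0,-45,0],0],[[0,0,0],[0,-45,0],0],[[0,0,0],[0,-45,0],0],[[0,0,2],[0,-45,0],0],[[0,0,2],[0,-37,0],0],[[0,0,0],[0,0,0],0]]'
python3 - <<'E'
from t import *
W=shot('wrist','w4'); S=shot('scene'); D=shot('side'); o=env.observe(); print(o['tcp_pos'],o['tcp_rot'],o['contact_force'],o['opening'])
cr=lambda p,a,t: cv2.resize(cv2.cvtColor(p['image'][t:t+150,a:a+200],cv2.COLOR_RGB2BGR),(400,300),interpolation=3)
w=cv2.resize(cv2.cvtColor(W['image'],cv2.COLOR_RGB2BGR),(400,300))
cv2.imwrite('pics/c4.png',np.vstack([np.hstack([cr(S,220,190),cr(D,200,170)]),np.hstack([w,w*0])]))
E
```

```text
time_s: 5.42
tcp_pos: [0.4723, 0.0189, 0.1228]
tcp_rot: [-178.1, 0.5, 1.3]
contact_force: [0.5, -0.7, -7.5]
opening: 0.345
[0.47252466 0.0181711  0.12272974] [-178.14218691    0.44326427    1.15986728] [-0.44168848 -0.66647742 -6.82243426] 0.3391957436818529
```

View pics/c4.png

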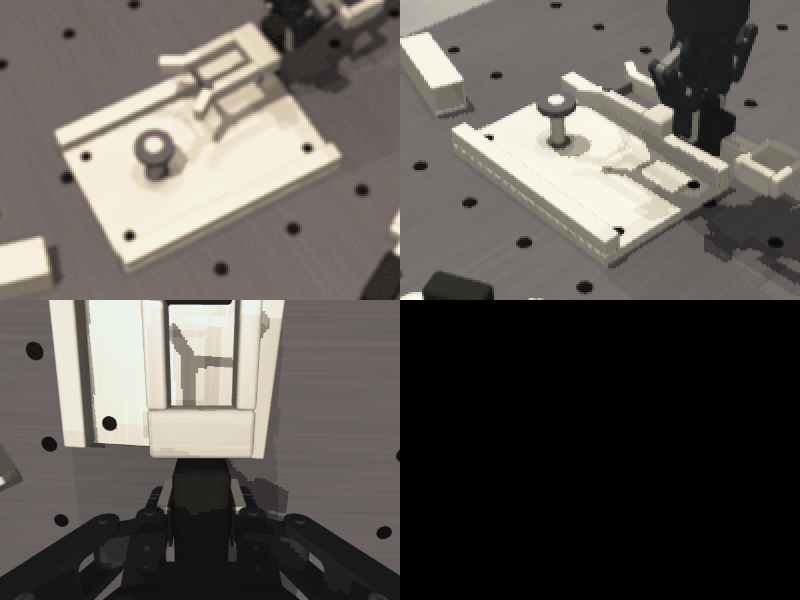

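Held level (scene crop: fork ahead of the gripper, between the bar and the stud). Leveling and lining up with the stud, still raised.

```bash
python3 -m creep '[[[-1.9,0.4,3],[8,-20,0],0],[[0,0,0],[8,-17,0],0],[[0,0,0],[0,0,0],0],[[0,0,0],[0,0,0],0]]'
python3 - <<'E'
from t import *
W=shot('wrist','w5'); o=env.observe(); print(o['tcp_pos'],o['tcp_rot'],o['contact_force'],o['opening'])
S=shot('scene','s5'); D=shot('side','d5')
for q in ['stud','link_latch','link_grip']:
  for p in (W,S,D):
    for r in env.silhouettes(p,q)[:1]:
        v,u=np.nonzero(r['pixels']); print(q,p['shot'],r['score'],np.round(r['rect']),u.mean(),v.mean())
g=[cv2.resize(cv2.cvtColor(p['image'][t:t+120,a:a+160],cv2.COLOR_RGB2BGR),(400,300),interpolation=3) for p,a,t in [(S,250,200),(D,250,190)]]
w=cv2.resize(cv2.cvtColor(W['image'],cv2.COLOR_RGB2BGR),(400,300))
cv2.imwrite('pics/c5.png',np.vstack([np.hstack(g),np.hstack([w,w*0])]))
E
```

```text
time_s: 6.08
tcp_pos: [0.4901, 0.0143, 0.1236]
tcp_rot: [-178.4, 0.1, 0.8]
contact_force: [-0.5, 0.0, -7.4]
opening: 0.339
[0.4901774  0.01438037 0.12365012] [-1.78400123e+02  5.69689911e-02  8.18011464e-01] [ 0.58694485  0.16559283 -7.2762952 ] 0.3392552859898632
stud 15 0.83 [ 72.   1. 441. 287.] 225.09816248363688 120.06508072466345
stud 16 0.93 [250. 220. 387. 326.] 314.8919589089621 270.51564529460387
stud 17 0.8 [226. 207. 363. 299.] 295.818334094716 254.76290543627226
link_latch 15 0.9 [265.   1. 372.  10.] 316.9663056558363 3.4620938628158844
link_grip 15 0.67 [224.   3. 420. 424.] 321.72393046593334 208.01669460582818
link_grip 16 0.67 [294. 180. 402. 253.] 343.68456725755993 212.60271115745567
link_grip 17 0.61 [287. 195. 398. 263.] 345.1081952117864 231.01841620626152
```

View pics/c5.png

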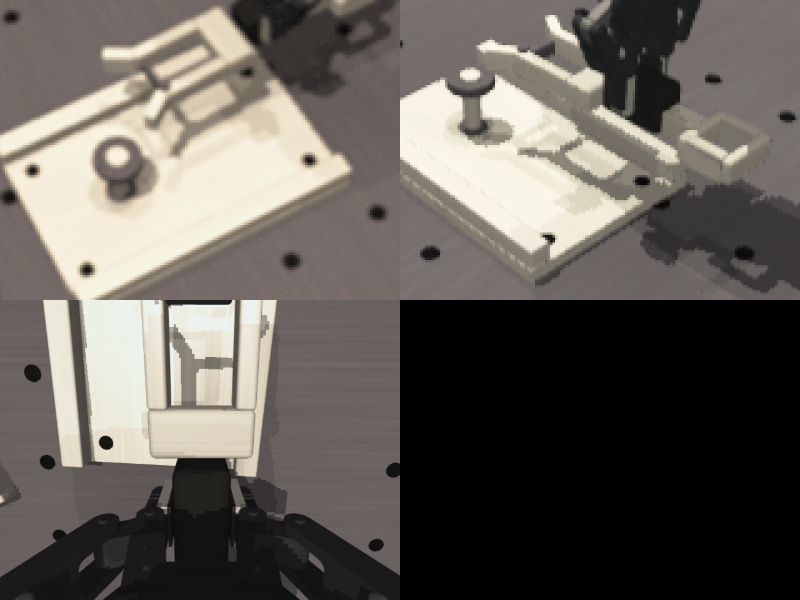

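The last call moved x as asked but not y or yaw, and the wrist force shows no contact. Checking the joints.

```bash
python3 - <<'E'
from rig import env
o=env.observe(); print(o['joints'].round(2),o['joint_vel'].round(2),o['effort'].round(2),o['tcp_pos'],o['moment'])
E
python3 -m creep '[[[0,0,0],[0,-15,0],0],[[0,0,0],[0,0,0],0]]'
python3 -c "
from rig import env
o=env.observe(); print(o['joints'].round(2),o['effort'].round(2),o['moment'],o['contact_force'])"
```

```text
[  0.78  18.36 -13.92  57.76   1.61 179.95] [-0.05 -0.09 -0.07 -0.06 -0.    0.13] [ 0.000e+00 -4.135e+01  2.447e+01 -2.000e-02  1.500e-01 -0.000e+00] [0.49013091 0.01452239 0.12382824] [-0.07130756 -0.02563418  0.0032599 ]
time_s: 6.92
tcp_pos: [0.4901, 0.0221, 0.1243]
tcp_rot: [-178.0, 0.0, 1.5]
contact_force: [-0.2, -1.2, -7.4]
opening: 0.339
[  1.44  18.35 -13.86  57.83   2.   179.95] [ 1.400e-01 -4.136e+01  2.448e+01 -1.000e-02  2.700e-01 -0.000e+00] [-0.10047148  0.01472129  0.04635568] [-0.21272788 -1.23681046 -7.42383595]
```

Joint 6 is at its 180° limit, so yaw has to be at least j1. I'll approach at yaw 6° instead. From there the line to the stud gives a pre-insertion TCP of about (0.486, 0.031).

```bash
python3 -m creep '[[[-1.9,0,-4.5],[-4,-9,0],0],[[0,0,0],[0,0,0],0],[[0,0,0],[0,0,0],0]]'
cat > m.py <<'E'
from t import *
o=env.observe(); print(o['tcp_pos'].round(4),o['tcp_rot'].round(2),o['contact_force'].round(1),o['joints'].round(1))
y=np.radians(o['tcp_rot'][2]); d=np.array([.652,.049])-o['tcp_pos'][:2]
print('stud in tool x,y:',d@[np.cos(y),np.sin(y)],d@[np.sin(y),-np.cos(y)])
E
python3 m.py
```

```text
time_s: 7.3
tcp_pos: [0.4861, 0.0311, 0.1247]
tcp_rot: [-179.9, -0.1, 6.0]
contact_force: [0.7, -0.0, -7.1]
opening: 0.339
[0.4861 0.0311 0.1247] [-1.7994e+02 -8.0000e-02  6.0400e+00] [ 0.7 -0.  -7.1] [ 3.600e+00  1.790e+01 -1.440e+01  5.760e+01  1.000e-01  1.776e+02]
stud in tool x,y: 0.1668474207609633 -0.0003214581910057082
```

```bash
python3 -m creep '[[[0,0,0],[-6,0,25],0],[[0,0,0],[0,0,30],0],[[0,0,0],[0,0,15],0],[[0,0,0],[0,0,3],0],[[0,0,0],[0,0,0],0],[[0,0,0],[0,0,0],0]]'
python3 m.py
python3 - <<'E'
from t import *
S=shot('scene','s6'); D=shot('side','d6'); W=shot('wrist','w6')
g=[cv2.resize(cv2.cvtColor(p['image'][t:t+120,a:a+160],cv2.COLOR_RGB2BGR),(400,300),interpolation=3) for p,a,t in [(S,250,200),(D,230,190)]]
w=cv2.resize(cv2.cvtColor(W['image'],cv2.COLOR_RGB2BGR),(400,300))
cv2.imwrite('pics/c6.png',np.vstack([np.hstack(g),np.hstack([w,w*0])]))
E
```

```text
time_s: 8.05
tcp_pos: [0.4837, 0.0288, 0.052]
tcp_rot: [-179.9, -0.4, 5.7]
contact_force: [0.3, -0.2, -6.4]
opening: 0.343
[0.4837 0.0288 0.052 ] [-179.93   -0.43    5.69] [ 0.3 -0.2 -6.4] [ 3.400e+00  2.260e+01 -2.030e+01  4.660e+01  1.000e-01  1.777e+02]
stud in tool x,y: 0.1695052468263297 -0.003402723326742838
```

View pics/c6.png

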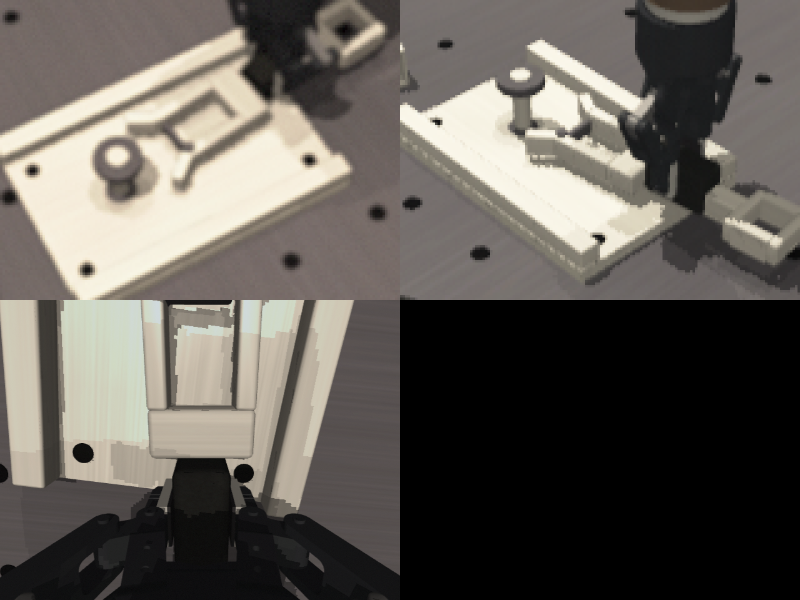

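Scene and side crops show the mouth facing the stud neck, under the head height, with the latch shut. Fine alignment and then the push.

```bash
python3 -m creep '[[[0,-0.4,-0.3],[0,-3,2],0],[[0,0,0],[0,0,4],0],[[0,0,0],[0,0,0],0],[[0,0,0],[10,0,0],0],[[0,0,0],[10,0,0],0],[[0,0,0],[10,0,0],0],[[0,0,0],[10,0,0],0],[[0,0,0],[0,0,0],0]]'
python3 m.py
```

```text
time_s: 9.2
tcp_pos: [0.5279, 0.037, 0.0463]
tcp_rot: [-179.9, -0.2, 6.0]
contact_force: [0.0, 0.1, -8.2]
opening: 0.34
[0.5279 0.037  0.0463] [-179.94   -0.2     6.04] [ 0.   0.1 -8.2] [ 4.000e+00  2.730e+01 -1.350e+01  4.900e+01  1.000e-01  1.779e+02]
stud in tool x,y: 0.124688475238544 0.0010960168108813955
```

```bash
python3 -m creep '[[[0,0,0],[10,0,0],0],[[0,0,0],[10,0,0],0],[[0,0,0],[10,0,0],0],[[0,0,0],[0,0,0],0]]'
python3 m.py
python3 -m creep '[[[0,0,0],[10,0,0],0],[[0,0,0],[10,0,0],0],[[0,0,0],[0,0,0],0]]'
python3 m.py
```

```text
time_s: 9.7
tcp_pos: [0.5566, 0.0407, 0.0452]
tcp_rot: [-179.9, 0.2, 6.1]
contact_force: [-0.2, 2.6, -6.0]
opening: 0.342
[0.5566 0.0407 0.0452] [-1.7985e+02  1.7000e-01  6.0900e+00] [-0.2  2.6 -6. ] [ 4.10e+00  3.03e+01 -8.40e+00  5.15e+01  1.00e-01  1.78e+02]
stud in tool x,y: 0.09578316287549367 0.0018719134147441917
time_s: 10.07
tcp_pos: [0.5771, 0.0437, 0.0456]
tcp_rot: [-179.8, 0.2, 6.1]
contact_force: [1.3, 1.7, -6.7]
opening: 0.343
[0.5771 0.0437 0.0456] [-1.7978e+02  1.7000e-01  6.1400e+00] [ 1.3  1.7 -6.7] [  4.2  32.2  -4.9  53.1   0.2 178.1]
stud in tool x,y: 0.074995717179849 0.0027417717930912225
```

```bash
python3 -m creep '[[[0,0,0],[5,0,0],0],[[0,0,0],[4,0,0],0],[[0,0,0],[0,0,0],0]]'
python3 m.py
python3 - <<'E'
from t import *
S=shot('scene','s7'); D=shot('side','d7'); W=shot('wrist','w7')
g=[cv2.resize(cv2.cvtColor(p['image'][t:t+90,a:a+120],cv2.COLOR_RGB2BGR),(400,300),interpolation=3) for p,a,t in [(S,250,205),(D,230,190)]]
w=cv2.resize(cv2.cvtColor(W['image'],cv2.COLOR_RGB2BGR),(400,300))
cv2.imwrite('pics/c7.png',np.vstack([np.hstack(g),np.hstack([w,w*0])]))
E
```

```text
time_s: 10.45
tcp_pos: [0.5872, 0.0441, 0.0455]
tcp_rot: [-179.9, 0.1, 6.1]
contact_force: [-0.0, 0.3, -6.6]
opening: 0.341
[0.5872 0.0441 0.0455] [-1.7987e+02  1.2000e-01  6.1000e+00] [-0.   0.3 -6.6] [ 4.200e+00  3.310e+01 -3.200e+00  5.380e+01  1.000e-01  1.781e+02]
stud in tool x,y: 0.0649996670027057 0.0020463991579339415
```

View pics/c7.png

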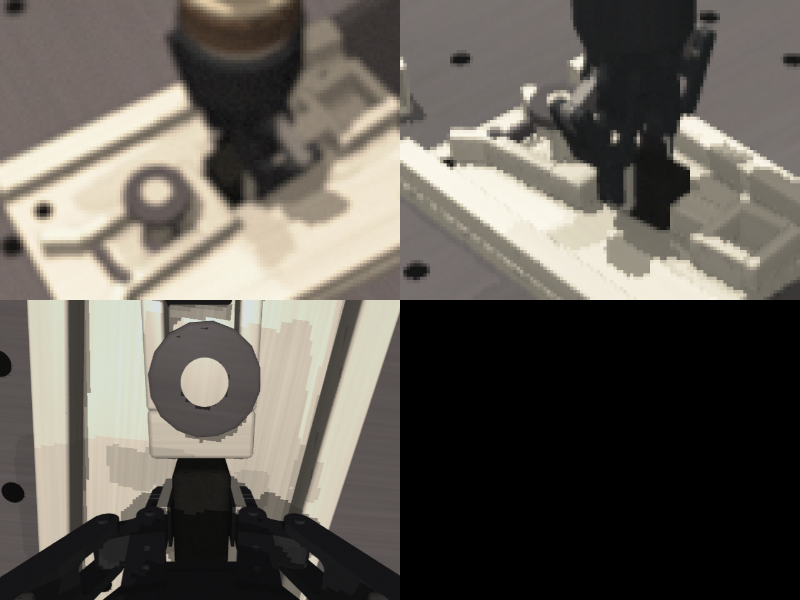

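Wrist view: stud head at about (327,131) of full frame, inside the slot, with the latch's dark bar at row ~4, straight across as it was when free. Scene crop: latch bar across the jaws behind the stud. So it reads as shut, with near-zero side force. Quick numeric check, then set down and release.

```bash
python3 - <<'E'
from t import *
W=shot('wrist'); p=W
print('stud head',ray(p,(327,131),.068).round(4))
# grip front edge row ~ 460/600 -> neck block front/back
for u in [(322,735-480),(322,655-480)]: print(ray(p,u,.0355).round(4))
for r in env.silhouettes(p,'link_latch')[:1]:
    v,u=np.nonzero(r['pixels']); print(r['score'],np.round(r['rect']),ray(p,(u.mean(),v.mean()),.03).round(4)); print(np.polyfit(u,v,1))
E
python3 -m creep '[[[0,0,0],[0,0,2],0],[[0,0,0],[0,0,0],0],[[0,0,0],[0,0,0],0]]'
python3 m.py
```

```text
stud head [0.6544 0.0501 0.068 ]
[0.6119 0.0469 0.0355]
[0.6395 0.0498 0.0355]
0.9 [262.   2. 372.  10.] [0.6906 0.0571 0.03  ]
[-2.13225953e-03  3.94546703e+00]
time_s: 11.08
tcp_pos: [0.5864, 0.0442, 0.0445]
tcp_rot: [-179.9, 0.1, 6.1]
contact_force: [-0.6, 0.7, -4.7]
opening: 0.34
[0.5864 0.0442 0.0445] [-1.7985e+02  1.0000e-01  6.1100e+00] [-0.6  0.7 -4.7] [ 4.200e+00  3.310e+01 -3.400e+00  5.360e+01  1.000e-01  1.781e+02]
stud in tool x,y: 0.06569669451666953 0.0022040779514510603
```

```bash
python3 -m creep '[[[0,0,0],[3,0,1],0],[[0,0,0],[0,0,0],0],[[0,0,0],[0,0,0],0.55],[[0,0,0],[0,0,0],0.55],[[0,0,0],[0,0,0],0.55],[[0,0,0],[0,0,0],0.55]]'
python3 m.py
python3 -m creep '[[[0,0,0],[0,0,-10],0.55],[[0,0,0],[0,0,-15],0.55],[[0,0,0],[0,0,-30],0.55],[[0,0,0],[0,0,-40],0.55],[[0,0,0],[0,0,-50],0.55],[[0,0,0],[-40,0,-30],0.55],[[0,0,0],[-50,0,0],0.55],[[0,0,0],[-30,0,0],0.55],[[0,0,0],[0,0,0],0.55]]'
python3 m.py
python3 - <<'E'
from t import *
S=shot('scene','s8'); D=shot('side','d8'); W=shot('wrist','w8')
a,sa=black(S,(395,310,430,355),45);b,sb=black(D,(205,300,255,340),45);print('plain',a,b,tri([S,D],[a,b]))
for r in env.silhouettes(W,'link_latch')[:1]:
    v,u=np.nonzero(r['pixels']); print(r['score'],np.round(r['rect']),ray(W,(u.mean(),v.mean()),.034).round(4),np.polyfit(u,v,1))
g=[cv2.resize(cv2.cvtColor(p['image'][t:t+90,a:a+120],cv2.COLOR_RGB2BGR),(400,300),interpolation=3) for p,a,t in [(S,250,205),(D,230,190)]]
w=cv2.cvtColor(W['image'],cv2.COLOR_RGB2BGR)
cv2.imwrite('pics/c8.png',np.vstack([np.hstack(g),np.hstack([cv2.resize(w,(400,300)),cv2.resize(w[0:240,160:480],(400,300))])]))
E
```

```text
time_s: 11.82
tcp_pos: [0.5926, 0.0447, 0.0466]
tcp_rot: [-179.9, -0.3, 6.1]
contact_force: [-0.2, 1.0, 0.4]
opening: 0.55
[0.5926 0.0447 0.0466] [-179.87   -0.29    6.1 ] [-0.2  1.   0.4] [ 4.300e+00  3.330e+01 -2.700e+00  5.370e+01  1.000e-01  1.781e+02]
stud in tool x,y: 0.05949803183472865 0.002087907082116147
time_s: 12.95
tcp_pos: [0.4713, 0.0313, 0.2365]
tcp_rot: [-179.9, -1.0, 6.1]
contact_force: [0.2, 0.5, -0.1]
opening: 0.547
[0.4713 0.0313 0.2365] [-179.9    -1.03    6.11] [ 0.2  0.5 -0.1] [ 3.700e+00  1.040e+01 -6.600e+00  7.200e+01  1.000e-01  1.776e+02]
stud in tool x,y: 0.18152117655662453 0.0016234903623547842
plain [412.43809524 337.2       ] [228.87229437 325.04112554] (array([0.5223, 0.29  , 0.0086]), array([-0.4, -1.1, -0.9,  0.6]))
```

View pics/c8.png

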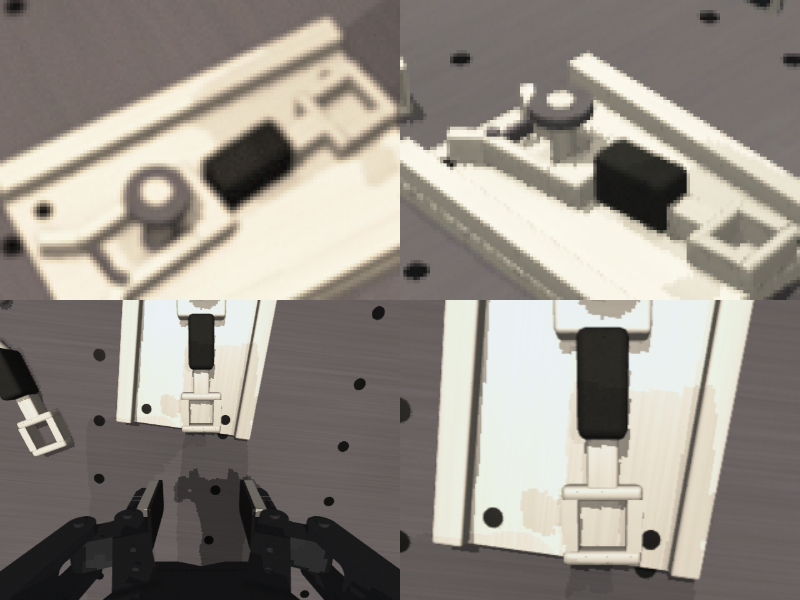

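The hook lies flat and released, with the stud in the slot. The scene crop shows the latch bar spanning from (95,242) to (125,280). One closer look from above to confirm the latch.

```bash
python3 -m creep '[[[0,-1,0],[40,0,0],0.55],[[0,0,0],[40,0,0],0.55],[[0,0,0],[40,0,0],0.55],[[0,0,0],[0,0,0],0.55]]'
python3 - <<'E'
from t import *
W=shot('wrist','w9'); S=shot('scene')
for q in ('link_latch',):
  for r in env.silhouettes(W,q)[:2]:
    v,u=np.nonzero(r['pixels']); print(r['score'],np.round(r['rect']),ray(W,(u.mean(),v.mean()),.034).round(4))
b=env.observe(); print(b['tcp_pos'],b['contact_force'])
w=cv2.cvtColor(W['image'],cv2.COLOR_RGB2BGR); cv2.imwrite('pics/c9.png',cv2.resize(w[0:300,120:520],(800,600),interpolation=3))
E
```

```text
time_s: 13.65
tcp_pos: [0.5988, 0.0451, 0.2315]
tcp_rot: [-179.9, 0.3, 6.1]
contact_force: [-0.5, -0.1, 0.1]
opening: 0.552
0.59 [298.  75. 344.  86.] [0.6972 0.0573 0.034 ]
[0.59564273 0.04467478 0.23297721] [-0.69818545  0.34439356 -0.61922354]
```

View pics/c9.png

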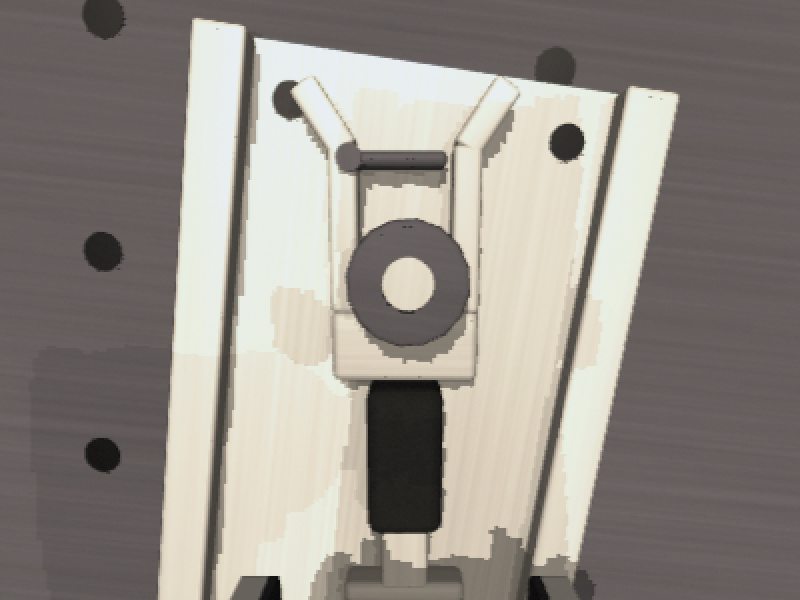

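The close view shows the latch bar straight across the slot, from (350,157) to (445,160), so it is shut. The stud head at (408,283) is between the latch and the slot bottom. The gripper is clear, so I'm handing in.

```bash
python3 -c "
from rig import env
print(env.hand_in())"
```

```text
the job is handed in; nothing more can be done
None
```

The latch hook is on the stud and the job is handed in; no verdict was reported. I gripped the hook by its hand grip, lifted it over the plate's bar and pushed its mouth onto the neck under the head. The latch went past the stud and shut; then I set the hook down flat, let go and backed the arm off. It took about 14 s of the 43 s allowed.

**Last checks:**
- **Latch:** the final wrist picture shows the bar straight across the slot behind the stud. I never saw it held open during the push; I infer that from the stud passing it.
- **Stud position:** it sits about 65 to 70 mm ahead of the grip point, near the centre line. This is an estimate from the camera and tool position.
- **Hook:** it lies flat between the plate's bars in the pictures, and the force on the tool is near zero. I did not measure its tilt as a number.
- **Plain hook:** it measured within about 4 mm of its start, mostly in height, which is within the measuring error.

**What went wrong on the way:** one alignment move fell short because joint 6 was at its range limit. I approached at a yaw of 6° instead.

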